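Gauge the groove of a whetstone

ROBOT

A 6-joint arm with a two-finger parallel gripper is mounted at the origin on the work surface. World frame = base frame: x ahead of the robot, y to its left, z up, the work surface at z = 0. Lengths are in mm, angles in rad, forces in N, time in s.
With the tool pointing down it reaches from about 350 to 975 mm from the base axis. Payload 7.1 kg.
Tool frame: the origin (TCP) lies between the finger pads; the fingertips stand 19 mm ahead of it and the grasp point (between the pads) is the TCP (ctrl.tcp_to_tips is the distance from the TCP to the fingertips, in mm); z points along the fingers, y is the line along which they close (so a half turn about z gives the same grasp; the last joint's range is limited). The gripper opens to 88 mm and grips with 3 to 60 N. Pads are 20 mm wide; open, the fingers measure 115 mm over their backs; the gripper's body (75 mm by 178 mm) begins 61 mm behind the grasp point.
Start: joints at [1.181, 0.423, 1.63, -0, 1.089, -0.019], TCP at [226.444, 582.519, 241.675] pointing down, gripper open.
Joint ranges: [-3, 3], [-0.9, 2.11], [0.09, 2.58], [-1.31, 4.45], [0.11, 2.69], [-2.54, 2.54]. Speed limits (rad/s): [2.39, 2.39, 3.01, 3.14, 3.14, 3.14].

INTERFACE

Orientations are given as a rotation vector (axis times angle).
In Python, from workcell import status, optics, ctrl gives the robot as it stands. The module is installed in compiled form; this text tells all that it offers.
- The arm moves only by the shell command python3 -m inch 'ROWS'. ROWS is JSON, a list that holds one entry, the list of rows, each a list of 7 numbers: the shift along the tool's x, y, z in mm, then the turn, a rotation vector about the tool's x, y, z in rad, then the opening in per cent of the stroke, from 0 (shut) to 100 (fully open). A call has 1 to 20 rows; each row is the pose to reach, as a shift and turn from the pose commanded when the call began, along the tool's axes at that moment; what a row does not reach only later rows make up. A row lasts 1/10 s, in which the tool goes at most 50 mm and 8.59 degrees, less where a joint would pass 70% of its speed; a pose out of reach is approached as far as the arm can. A call with a gripper value outside its range is refused whole. The fingers move at their own pace and stop on an object; the grip force is fixed at half the most. Time passes only in rows, so rows that repeat a pose let the fingers close. It gives the time, the measured TCP pose, the force, the opening and the grip force at its end, in the units of the state.
- status.get_obs(): the state, without advancing time (a new reading comes with each control period).
- optics.get_image(name): name is "scene" or "top"; returns a dict with "frame" (420x560x3 uint8, red, green, blue), "fx", "fy", "cx", "cy" (pixels), "rvec" (rotation vector, rad) and "tvec" (3), from world to camera coordinates, as OpenCV has them. Camera axes: x right, y down, z forward; pixel columns grow to the right and rows downward; lengths in mm; the calibration is good to about 2 mm. A picture is of the moment at which its call begins. There is no depth.
- ctrl.close_job(): hands the job in; it is judged then, once.
The state is a dict: "t": time; "qpos": joint angles; "qvel": joint speeds; "joint_torque": joint torques, N m; "ee_pos": TCP position; "orientation": TCP orientation; "ft_force": force on the tool from outside, world axes, zero at the start; "moment": the same for the moment, N m; "width": finger opening in mm; "grasp_force": force on a finger pad.
Only numpy, scipy, OpenCV 4.12 (cv2) and the standard library are available. Lean on these libraries where they do the work, as an engineer would, in place of code of your own. Each camera call takes 0.05 s, during which the arm holds its last target. There are 200 camera calls.

TASK

Take the depth gauge from its stand, let its probe, still fully out, into the groove of the whetstone, and press gently but firmly (clearly more than the 5 N that the probe resists with, never more than 20 N) until the foot sits flat on the stone's top; keep it seated for half a second. Then stand the gauge back in its stand with its reading kept, and slide the tally's rider fully to the end with the tall post if the groove is 10 mm deep or more, to the end with the low post if it is shallower. Leave the bystanders alone.

Things in the scene. Friction and masses are not known exactly. Their poses are not given: they have to be found in the camera images.
- gauge_grip (a point): Depth gauge, loose, about 0.2 kg, standing upright in its stand: a bright steel foot (flat bar 34 mm along its x, 60 mm along its y, 12 mm high) with a square aluminium barrel (24 x 24 mm) rising from the middle of it to 66 mm above the foot's underside. This point is on the barrel's axis, 42 mm above the foot's underside: grip the barrel here. z up along the barrel.
- foot (a point): Centre of the flat underside of the gauge's foot, the face that must sit flat on the stone.
- probe_tip (a point): Rounded lower end of the gauge's probe, a dark steel pin 5 mm in diameter that runs down the barrel's axis. Fully out, it ends 20 mm below the foot's underside.
- probe_tail (a point): Upper end of the same pin: 2 mm above the barrel's top when the probe is fully out, and rising out of the barrel by as much as the probe is pushed in (up to 19 mm).
- probe (a joint): How far the probe has been pushed in: 0 m fully out (at the start) to 0.019 m. It is held by a sprung drag: it takes about 5 N along the pin to push it in, and it stays where it was pushed. With the foot seated flat, groove depth = 0.020 m minus this value.
- tray: Fixed white tray 200 mm (x) by 170 mm (y), rim 26 mm high, origin in the middle of its underside. In it, on a grey foam pad, lies a grey-brown whetstone block 112 mm long (x), 92 mm wide (y), 42 mm high. One straight groove 7 mm wide with upright walls runs the full length of the stone's top along x, in the middle of the stone. Its depth is unknown, 5 to 15 mm; its floor is flat and firm.
- pad: The foam pad with the stone firmly bedded on it: 130 mm (x) by 108 mm (y), 8 mm thick, origin in the middle of its underside, 12 mm above the table, z up. It gives about 1 mm per 15 N pressed down on the stone.
- pad_centre (a point): Point straight above the pad's centre, level with the stone's top face (50 mm above the pad's underside); x runs along the groove, y across it, z up. The stone lies parallel to the pad but off-centre across it: the groove's middle line runs anywhere within 10 mm to either side (y) of this point, to be found by sight or by feel.
- stand_hole (a point): Gauge stand: a fixed black block 80 (x) x 60 (y) x 34 mm high with an 18 mm square hole, 27 mm deep, in the middle of its top. This point is the middle of the hole at the level of the block's top face, on which the gauge's foot rests with the probe hanging in the hole.
- tally: Depth tally: a fixed flat aluminium track 150 mm long (its y), 44 mm wide, 14 mm high, origin in the middle of its underside. A tall dark post (its top 48 mm above the table) stands at the +y end, a low one (top 22 mm) at the -y end. A black rider slides along it between them.
- rider_grip (a point): The tally's rider: an upright black block 28 mm across the track (x), 20 mm along it (y), 38 mm high, with its underside about 15 mm above the table. This point is on its axis 20 mm above its underside, half-way up.
- rider (a joint): Rider's place along the track: 0 m at the low-post end, 0.08 m at the tall-post end, growing to the tally's +y; it starts near the middle and slides with about 1.5 N, staying where it is left.
- dish_mid (a point): Bystander, leave it alone: shallow clear glass dish, 90 mm across, 16 mm high. Point near its lower middle.
- brush_mid (a point): Bystander, leave it alone: brush with wooden handle lying down, 190 mm long, 20 mm thick. Point near its lower middle.
- jar_mid (a point): Bystander, leave it alone: small amber glass jar, 52 mm across, 60 mm high. Point near its lower middle.
- lens_mid (a point): Bystander, leave it alone: dark metal lens ring lying flat, 56 mm across, 14 mm high. Point near its lower middle.
- mug_mid (a point): Bystander, leave it alone: blue mug, 80 mm across, 90 mm high. Point near its lower middle.
- flask_mid (a point): Bystander, leave it alone: white bottle, 60 mm across, 120 mm high. Point near its lower middle.
- tweezers_mid (a point): Bystander, leave it alone: steel tweezers lying down, 120 mm long, 7 mm thick, in the tray beside the stone. Point near its lower middle.
- gauge: The whole depth gauge as one body; origin and axes as point foot.
There are look-alikes about, which are no part of the job. What is shaped like the tally but blue or red is not meant. Leave any blue or pink look-alike of the gauge alone.

How it is judged:
By the outcome, as a careful person would: the job done as asked, in the order asked, and still so for the second after the job is handed in, with the robot touching nothing.
It also fails if it takes over 72 s, if anything falls off the work surface, if the arm or the gripper's body presses on something with over 40 N, if the wrist force passes 120 N, or if a joint passes its speed limit or range.

## Working session

There is one attempt and no reset: what is moved stays moved. The work goes in short steps, Python scripts to look and compute and a shell command to move; the robot and the scene stay as the last step left them, time stands still between calls to the robot, and variables do not carry over. Pictures are saved under pics/ and viewed, at most 10 in all, crops included, and the job is handed in when it is done.

```bash
mkdir -p pics; python3 - <<'E'
from workcell import status, optics, ctrl
import cv2,numpy as np
for n in("scene","top"):
    d=optics.get_image(n); cv2.imwrite(f"pics/{n}0.png",cv2.resize(d["frame"][:,:,::-1],(800,600),interpolation=cv2.INTER_CUBIC))
    np.savez(f"{n}0.npz",**d)
    print(n,d["fx"],d["cx"],d["cy"],d["rvec"],d["tvec"],-cv2.Rodrigues(np.array(d["rvec"]))[0].T@np.array(d["tvec"]))
print(status.get_obs(),ctrl.tcp_to_tips)
E
```

```text
scene 445.285217118439 280.3926790273828 212.92967452873896 [ 1.62330842  2.11806667 -0.67098729] [ 145.16949995 -351.35516693 1736.00618596] [1300.2705328   173.32841125 1198.95617856]
top 491.003211378495 278.9191873577257 204.8395787802475 [ 2.15157104 -2.21211892  0.1062397 ] [  -2.74254949  557.78057065 1489.95529985] [ 4.26520285e+02 -4.35280085e-01  1.53270145e+03]
{'t': 0.1, 'qpos': array([ 1.18098292e+00,  4.23789199e-01,  1.63061042e+00,  2.51038829e-05,
        1.08859419e+00, -1.90491524e-02]), 'qvel': array([-1.10868619e-03, -9.53799076e-04, -9.06216650e-04,  8.65081612e-05,
        2.05022128e-03,  1.43965196e-03]), 'joint_torque': array([-3.37123693e-04, -5.45612991e+01, -2.74322945e+01,  6.45460607e-02,
        1.88240747e-02, -1.92910306e-05]), 'ee_pos': array([226.27173438, 582.08967151, 240.96517942]), 'orientation': array([-5.79026461e-01, -3.08745918e+00,  2.14780285e-03]), 'ft_force': array([-0.29204355, -0.19782167,  0.63156435]), 'moment': array([-0.00540225, -0.03423367,  0.06403296]), 'grasp_force': 0.0, 'width': 87.71246456164774} 19.0
```

View pics/scene0.png

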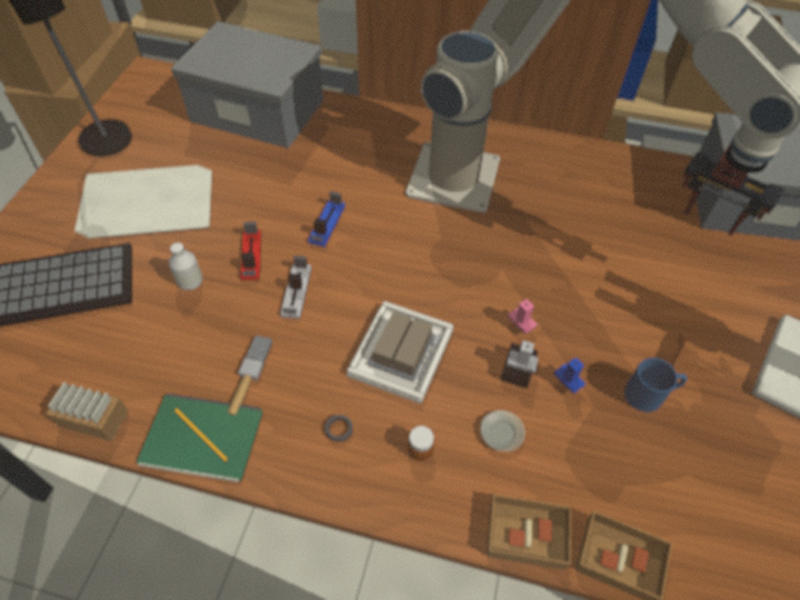

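View pics/top0.png

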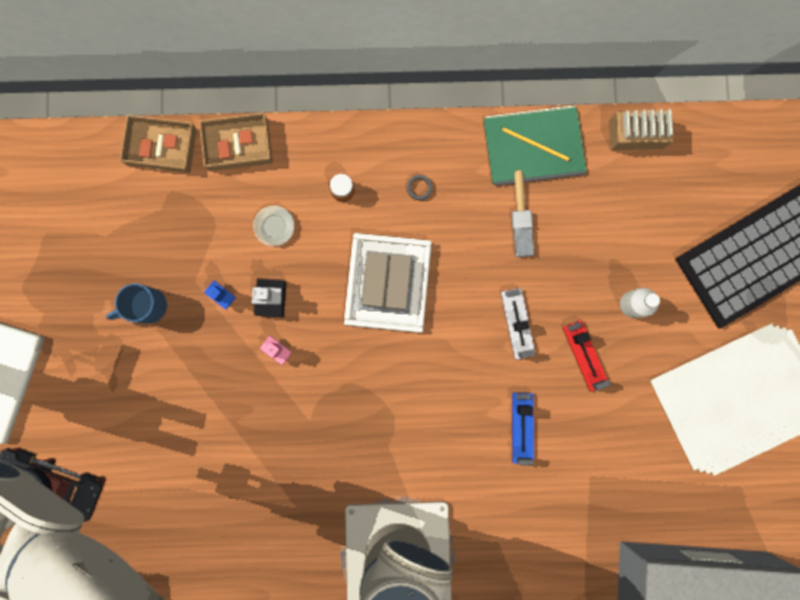

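The scene picture shows the gauge on the black stand at (520,360), the tray at (402,350) and the aluminium tally at (296,288). In the top picture they are at (267,297), (388,282) and (518,323). Next I'll zoom in on them.

```bash
cat > h.py <<'E'
import cv2,numpy as np
def load(n): return np.load(n+".npz")
def crop(d,u,v,w=80,h=60,s=5):
    f=d["frame"][v:v+h,u:u+w,::-1]; return cv2.resize(f,(w*s,h*s),interpolation=cv2.INTER_NEAREST)
def ray(d,p):
    R=cv2.Rodrigues(d["rvec"].astype(float))[0]; K=np.array([[d["fx"],0,d["cx"]],[0,d["fy"],d["cy"]],[0,0,1.]])
    c=-R.T@d["tvec"]; r=R.T@np.linalg.solve(K,np.array([p[0],p[1],1.])); return c,r/np.linalg.norm(r)
def plane(d,p,z):
    c,r=ray(d,p); return c+r*(z-c[2])/r[2]
def tri(a,p,b,q):
    c1,r1=ray(a,p);c2,r2=ray(b,q)
    s=np.linalg.lstsq(np.c_[r1,-r2],c2-c1,rcond=None)[0]; A=c1+r1*s[0];B=c2+r2*s[1]
    return (A+B)/2,np.linalg.norm(A-B)
def proj(d,X): return cv2.projectPoints(np.array(X,float).reshape(-1,3),d["rvec"].astype(float),d["tvec"].astype(float),np.array([[d["fx"],0,d["cx"]],[0,d["fy"],d["cy"]],[0,0,1.]]),None)[0][:,0]
E
python3 - <<'E'
from h import *
t=load("top0");s=load("scene0")
m=np.vstack([np.hstack([crop(t,148,180),crop(t,232,168)]),np.hstack([crop(s,325,225),crop(s,240,210)])])
cv2.imwrite("pics/m1.png",m)
m=np.vstack([np.hstack([crop(t,322,196),crop(s,165,172)])])
cv2.imwrite("pics/m2.png",m)
E
```

```text
(no output)
```

View pics/m1.png

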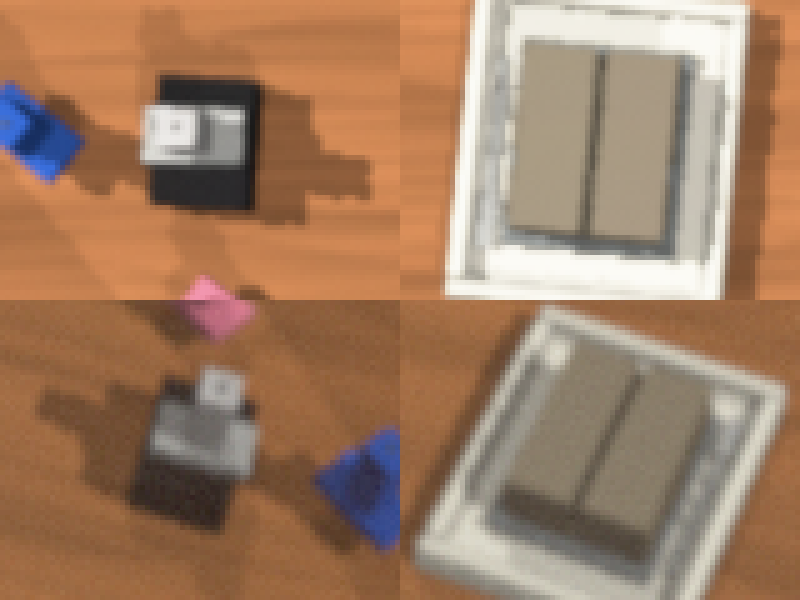

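View pics/m2.png

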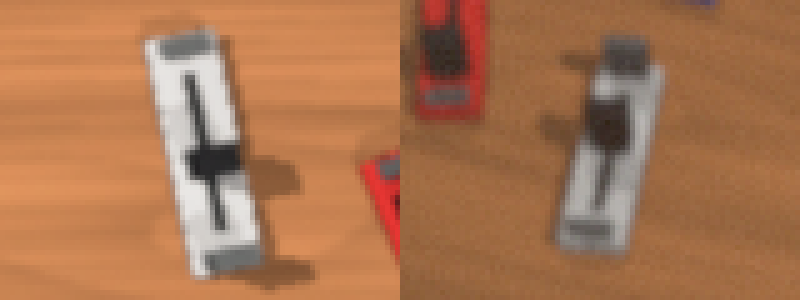

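The top crop shows the barrel top at (175,128), the groove from (601,55) to (586,235) and the rider top at (215,160). In the scene crop they are at (222,387), (642,370)–(578,510) and (607,110), and the tall post is at the end nearer the robot.

```bash
python3 - <<'E'
from h import *
t=load("top0");s=load("scene0")
T=lambda x,y,u,v:np.array([u+(x+.5)/5-.5,v+(y+.5)/5-.5])
def cen(d,u0,u1,v0,v1,f):
    g=cv2.cvtColor(d["frame"][v0:v1,u0:u1],cv2.COLOR_RGB2GRAY); m=f(g).astype(np.uint8)
    n,l,st,c=cv2.connectedComponentsWithStats(m,connectivity=4); k=1+st[1:,4].argmax()
    p=np.argwhere(l==k)[:,::-1].astype(np.float32); r=cv2.minAreaRect(p)
    return c[k]+[u0,v0],st[k],r
gt=cen(t,174,194,198,216,lambda g:g>218); gs=cen(s,364,376,237,250,lambda g:g>150)
print(gt,gs); print("barrel top",tri(t,gt[0],s,gs[0]))
print("tail",tri(t,T(176,127,148,180),s,T(223,87,325,225)))
# groove
for d,a,b in((t,(601,55),(586,235)),):
  g=cv2.cvtColor(d["frame"],cv2.COLOR_RGB2GRAY).astype(float);P=[];E=[]
  for v in range(180,214):
    uc=T(601+(586-601)*((v-168)*5-55)/180-400,0,232,168)[0]
    us=np.arange(int(round(uc))-4,int(round(uc))+5); row=g[v,us]; base=np.median(row); w=np.clip(base-6-row,0,None)
    if w.sum()>0:P.append([(us*w).sum()/w.sum(),v])
  P=np.array(P);q=np.polyfit(P[:,1],P[:,0],1);print("groove top res",np.std(P[:,0]-np.polyval(q,P[:,1])))
  for v in(180,197,213):print(v,plane(t,(np.polyval(q,v),v),62))
# scene groove ends / stone corners
for n,a,b in(("far end",(642-400,370-300),(602-400,55)),("near end",(578-400,510-300),(587-400,236))):
  print(n,tri(t,T(*b,232,168),s,T(*a,240,210)))
print("stone corners z62",[plane(t,T(x-400,y,232,168),62).round(1) for x,y in((525,38),(686,52),(671,240),(510,228))])
print("tray corners z26",[plane(t,T(x-400,y,232,168),26).round(1) for x,y in((475,0),(749,6),(722,298),(447,293))])
print("stand TL,BL z34",plane(t,T(158,75,148,180),34),plane(t,T(150,205,148,180),34))
print("foot top right edge z46",plane(t,T(245,107,148,180),46),plane(t,T(243,165,148,180),46))
# tally
rt=T(213,160,322,196);rs=T(607,108,165-80,172)
rt=cen(t,355,372,222,234,lambda g:g<50);print(rt);rt=rt[0]
rs=T(607-400,100,165,172);print("rider top",tri(t,rt,s,rs),plane(t,rt,53))
print("tall post",tri(t,T(232,260,322,196),s,T(627-400,45,165,172)))
print("low post",tri(t,T(187,43,322,196),s,T(588-400,230,165,172)))
print("slot ends z14",plane(t,T(189,75,322,196),14),plane(t,T(222,228,322,196),14))
E
```

```text
(array([181.85365854, 205.36585366]), array([ 4,  4,  8,  7, 41], dtype=int32), ((7.5, 7.0), (6.0, 7.0), 90.0)) (array([368.72093023, 242.13953488]), array([ 1,  2,  8,  7, 43], dtype=int32), ((4.823529243469238, 5.2058820724487305), (7.033533096313477, 5.820854663848877), 14.03624439239502))
barrel top (array([557.7567203 , 265.15594722,  95.71844024]), np.float64(4.023392981472984))
tail (array([558.37833123, 264.24068113,  97.13239997]), np.float64(0.1954074669204873))
groove top res 0.08152400112965169
180 [630.06177656   1.56683012  62.        ]
197 [578.62002992   8.11062414  62.        ]
213 [530.49035366  14.2330968   62.        ]
far end (array([615.243113  ,  15.60573364, 178.44566756]), np.float64(30.108420237237763))
near end (array([ 540.83595876,   -4.25505958, -105.20864676]), np.float64(38.30410772296313))
stone corners z62 [array([645.9,  47.1,  62. ]), array([634.8, -49.9,  62. ]), array([521.2, -37.5,  62. ]), array([531.1,  58.9,  62. ])]
tray corners z26 [array([675.9,  78.7,  26. ]), array([667.6, -91.1,  26. ]), array([487. , -68.7,  26. ]), array([494.8,  99.9,  26. ])]
stand TL,BL z34 [596.47473619 286.42510151  34.        ] [516.86586314 292.1359187   34.        ]
foot top right edge z46 [574.13631771 231.61239388  46.        ] [538.85800296 233.30353543  46.        ]
(array([364.17073171, 227.90243902]), array([ 5,  3, 10,  7, 41], dtype=int32), ((9.200000762939453, 5.399999618530273), (6.260990142822266, 8.049844741821289), 63.43495178222656))
rider top (array([ 478.52989099, -274.37495357,   56.22448628]), np.float64(3.822922793333256)) [ 478.12756525 -273.09393297   53.        ]
tall post (array([ 418.78974385, -285.380614  ,   40.07894466]), np.float64(1.7433557247919673))
low post (array([ 553.49505512, -267.15104207,   14.36505543]), np.float64(0.3058191170408626))
slot ends z14 [ 533.59015991 -267.76444143   14.        ] [ 438.2855007  -284.16397122   14.        ]
```

```bash
cat >> h.py <<'E'
from scipy.spatial.transform import Rotation as Ro
def go(x,y,z,yaw,o=None):
    "yaw = heading of tool y (deg). prints shift/turn in tool axes from measured pose"
    if o is None:
        from workcell import status; o=status.get_obs()
    R0=Ro.from_rotvec(o["orientation"]); a=np.radians(yaw)
    ty=np.array([np.cos(a),np.sin(a),0]);tz=np.array([0,0,-1.]);tx=np.cross(ty,tz)
    R1=Ro.from_matrix(np.c_[tx,ty,tz]); 
    print("shift",R0.inv().apply(np.array([x,y,z])-o["ee_pos"]).round(2),"turn",(R0.inv()*R1).as_rotvec().round(4))
E
python3 - <<'E'
from h import *
t=load("top0");s=load("scene0")
T=lambda x,y,u,v:np.array([u+(x+.5)/5-.5,v+(y+.5)/5-.5])
print("tail z102 top,scene",plane(t,T(176,127,148,180),102),plane(s,T(223,87,325,225),102))
print("barrel z100",plane(t,(181.85,205.37),100),plane(s,(368.72,242.14),100))
for n,b,a in(("hi-x end",(602,55),(578,510)),("lo-x end",(587,236),(642,370))):
  print(n,tri(t,T(b[0]-400,b[1],232,168),s,T(a[0]-400,a[1]-300,240,210)),plane(s,T(a[0]-400,a[1]-300,240,210),62))
g=cv2.cvtColor(t["frame"],cv2.COLOR_RGB2GRAY)
for v in(183,190,197,204,211):print(v,g[v,264:276])
go(557.5,263,150,86.5)
E
```

```text
tail z102 top,scene [557.94238064 263.24507447 102.        ] [561.63219016 263.93545409 102.        ]
barrel z100 [557.11609972 266.39705663 100.        ] [561.13776107 262.81298011 100.        ]
hi-x end (array([635.85929304,   0.77512148,  51.19575314]), np.float64(0.2342004229007233)) [642.13556917   2.28545744  62.        ]
lo-x end (array([525.93329469,  12.68114628,  49.38280917]), np.float64(0.533499609493243)) [534.48332583  14.18553902  62.        ]
183 [156 156 156 156 157 153 133 105 112 141 154 156]
190 [157 156 156 156 155 143 113  90 123 149 154 155]
197 [156 156 157 157 153 122  90 118 146 155 156 157]
204 [158 157 157 154 128  99 109 140 155 157 156 156]
211 [157 158 156 139 109  90 129 154 156 156 156 157]
shift [-424.34 -177.26   91.19] turn [-1.400e-03 -3.000e-04 -3.097e-01]
```

```bash
python3 -m inch '[[[-212,-89,45,0,0,-0.15,70],[-424.3,-177.3,91,0,0,-0.31,70],[-424.3,-177.3,91,0,0,-0.31,70],[-424.3,-177.3,91,0,0,-0.31,70],[-424.3,-177.3,91,0,0,-0.31,70],[-424.3,-177.3,91,0,0,-0.31,70],[-424.3,-177.3,91,0,0,-0.31,70],[-424.3,-177.3,91,0,0,-0.31,70],[-424.3,-177.3,91,0,0,-0.31,70],[-424.3,-177.3,91,0,0,-0.31,70],[-424.3,-177.3,91,0,0,-0.31,70],[-424.3,-177.3,91,0,0,-0.31,70],[-424.3,-177.3,91,0,0,-0.31,70],[-424.3,-177.3,91,0,0,-0.31,70],[-424.3,-177.3,91,0,0,-0.31,70]]]'
python3 - <<'E'
from h import *
from workcell import optics
go(557.5,263,76,86.5)
d=optics.get_image("scene");np.savez("s1",**d);e=optics.get_image("top");np.savez("t1",**e)
cv2.imwrite("pics/m3.png",np.hstack([crop(d,325,205,80,80),crop(e,148,165,80,80)]))
E
```

```text
t: 1.6
ee_pos: [557.0, 264.5, 151.0]
orientation: [0.093, 3.14, 0.0]
ft_force: [-1.1, -0.4, 0.3]
width: 61.9
grasp_force: 0.0
shift [-0.54 -1.51 75.02] turn [0.0002 0.0003 0.0019]
```

View pics/m3.png

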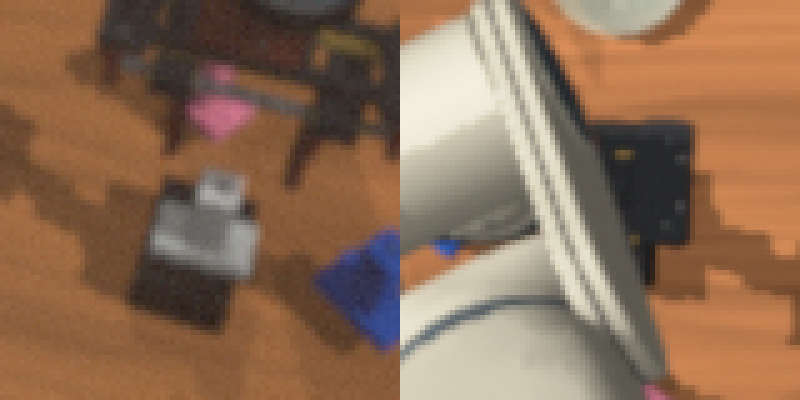

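Scene crop: fingertips at about (172,152) and (292,187), with the barrel top in front at (221,186). In the top view the arm hides the gauge.

```bash
python3 - <<'E'
from h import *
d=load("s1");T=lambda x,y,u,v:np.array([u+(x+.5)/5-.5,v+(y+.5)/5-.5])
for p in((172,152),(292,187),(232,170)):print(plane(d,T(*p,325,205),132))
print(proj(d,[557,264.5,132]))
E
python3 -m inch '[[[-0.5,-1.5,30,0,0,0,70],[-0.5,-1.5,55,0,0,0,70],[-0.5,-1.5,70,0,0,0,70],[-0.5,-1.5,75,0,0,0,70],[-0.5,-1.5,75,0,0,0,70],[-0.5,-1.5,75,0,0,0,70]]]'
```

```text
[566.02153249 229.8267877  132.        ]
[571.44170088 299.33788144 132.        ]
[569.08209797 264.80221753 132.        ]
[[371.48178697 235.14207791]]
t: 2.3
ee_pos: [558.7, 262.3, 76.6]
orientation: [0.095, 3.139, 0.001]
ft_force: [0.2, 0.5, -0.5]
width: 61.6
grasp_force: 0.0
```

```bash
python3 -m inch '[[[0,0,0,0,0,0,30],[0,0,0,0,0,0,15],[0,0,0,0,0,0,5],[0,0,0,0,0,0,5],[0,0,0,0,0,0,5],[0,0,0,0,0,0,5],[0,0,0,0,0,0,5],[0,0,0,0,0,0,5]]]'
python3 - <<'E'
from workcell import status
o=status.get_obs();print(o["ee_pos"],o["ft_force"],o["moment"])
E
```

```text
t: 3.1
ee_pos: [558.3, 262.2, 75.9]
orientation: [0.095, 3.14, 0.001]
ft_force: [-1.2, 1.2, 2.6]
width: 24.0
grasp_force: 30.0
[558.26902551 262.21921923  75.89768922] [-1.18026155  1.22864191  2.6401906 ] [ 0.23083235  0.05236393 -0.03934024]
```

```bash
python3 -m inch '[[[0,0,-25,0,0,0,5],[0,0,-50,0,0,0,5],[0,0,-70,0,0,0,5],[0,0,-75,0,0,0,5],[0,0,-75,0,0,0,5]]]'
python3 - <<'E'
from h import *
go(583,7.5,140,82.75)
E
```

```text
t: 3.6
ee_pos: [558.1, 261.9, 150.8]
orientation: [0.095, 3.14, 0.0]
ft_force: [-0.6, 0.1, -3.1]
width: 23.7
grasp_force: 30.0
shift [ -40.31 -252.43   10.8 ] turn [0.0002 0.0005 0.0657]
```

```bash
python3 -m inch '[[[-5,-30,0,0,0,0.066,5],[-12,-75,0,0,0,0.066,5],[-20,-125,0,0,0,0.066,5],[-27,-170,3,0,0,0.066,5],[-34,-210,6,0,0,0.066,5],[-38,-240,9,0,0,0.066,5],[-40.3,-252.4,10.8,0,0,0.066,5],[-40.3,-252.4,10.8,0,0,0.066,5],[-40.3,-252.4,10.8,0,0,0.066,5],[-40.3,-252.4,10.8,0,0,0.066,5],[-40.3,-252.4,10.8,0,0,0.066,5]]]'
python3 - <<'E'
from h import *
from workcell import optics
go(583,7.5,126,82.75)
d=optics.get_image("scene");np.savez("s2",**d);e=optics.get_image("top")
cv2.imwrite("pics/m4.png",np.hstack([crop(d,240,190,80,80),crop(e,232,160,80,80)]))
E
```

```text
t: 4.7
ee_pos: [582.9, 9.0, 139.9]
orientation: [-0.196, -3.135, -0.0]
ft_force: [0.1, 0.4, -2.7]
width: 23.9
grasp_force: 30.0
shift [-0.29 -1.43 13.88] turn [ 0.0001 -0.      0.0015]
```

View pics/m4.png

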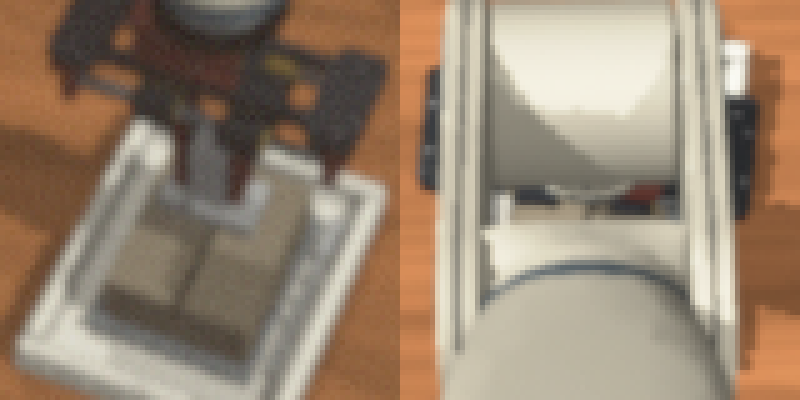

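The gauge hangs over the stone. In the scene crop the groove runs (207,235)–(178,305), and the foot's front edge is at about (217,217). Next I lower it in small steps.

```bash
python3 -m inch '[[[-0.3,-1,7,0,0,0,5],[-0.3,-1.6,12,0,0,0,5],[-0.3,-1.6,14.2,0,0,0,5],[-0.3,-1.6,14.2,0,0,0,5],[-0.3,-1.6,14.2,0,0,0,5]]]'
python3 - <<'E'
from h import *
from workcell import status
o=status.get_obs();print(o["ee_pos"],o["ft_force"],o["moment"])
s=load("s2");T=lambda x,y,u,v:np.array([u+(x+.5)/5-.5,v+(y+.5)/5-.5])
g=cv2.cvtColor(s["frame"],cv2.COLOR_RGB2GRAY).astype(float)
for v in range(239,249):
    uc=T(207-29*((v-190)*5-235)/70,0,240,190)[0]; us=np.arange(int(round(uc))-3,int(round(uc))+4); r=g[v,us]
    w=np.clip(np.percentile(r,70)-4-r,0,None); p=plane(s,((us*w).sum()/w.sum(),v),62); print(p.round(1),"at x=583:",(p[1]+0.127*(p[0]-583)).round(2))
E
```

```text
t: 5.3
ee_pos: [583.1, 5.9, 125.5]
orientation: [-0.199, -3.135, 0.0]
ft_force: [-0.0, 0.6, -2.7]
width: 24.1
grasp_force: 30.0
[583.05117244   5.94204525 125.53894356] [-0.04573018  0.5707233  -2.67551886] [ 0.05422443 -0.03712073 -0.00677877]
[595.8   4.   62. ] at x=583: 5.61
[599.3   4.7  62. ] at x=583: 6.78
[603.1   4.4  62. ] at x=583: 6.93
[606.7   4.8  62. ] at x=583: 7.82
[610.5   4.1  62. ] at x=583: 7.64
[614.6   2.8  62. ] at x=583: 6.8
[618.1   3.2  62. ] at x=583: 7.62
[622.    2.2  62. ] at x=583: 7.18
[625.7   2.   62. ] at x=583: 7.4
[629.5   1.1  62. ] at x=583: 7.02
```

```bash
python3 -m inch '[[[0,1.2,0,0,0,0,5],[0,1.2,0.5,0,0,0,5],[0,1.2,1,0,0,0,5],[0,1.2,1.5,0,0,0,5],[0,1.2,1.5,0,0,0,5],[0,1.2,1.5,0,0,0,5]]]'; python3 -m inch '[[[0,0,0.5,0,0,0,5],[0,0,0.5,0,0,0,5],[0,0,1,0,0,0,5],[0,0,1,0,0,0,5]]]'
```

```text
t: 5.9
ee_pos: [583.2, 7.1, 124.2]
orientation: [0.199, 3.135, 0.0]
ft_force: [-0.5, -0.2, -1.6]
width: 23.7
grasp_force: 30.0
t: 6.3
ee_pos: [583.2, 7.2, 123.1]
orientation: [-0.199, -3.135, 0.0]
ft_force: [-0.6, -0.4, -2.4]
width: 23.9
grasp_force: 30.0
```

```bash
python3 -m inch '[[[0,0,0.5,0,0,0,5],[0,0,0.5,0,0,0,5],[0,0,1,0,0,0,5],[0,0,1,0,0,0,5],[0,0,1,0,0,0,5]]]'; python3 -c "
from workcell import status
for i in range(1):
  o=status.get_obs();print(o['ee_pos'],o['ft_force'],o['moment'])"
```

```text
t: 6.8
ee_pos: [583.2, 7.2, 122.2]
orientation: [-0.199, -3.135, 0.0]
ft_force: [-0.1, -0.1, -2.6]
width: 23.7
grasp_force: 30.0
[583.20518383   7.17362538 122.17336311] [-0.13003533 -0.13798269 -2.5893758 ] [ 0.02924955  0.03264816 -0.01466737]
```

```bash
python3 -m inch '[[[0,0,0.5,0,0,0,5],[0,0,1,0,0,0,5],[0,0,1,0,0,0,5],[0,0,1.5,0,0,0,5],[0,0,1.5,0,0,0,5]]]'; python3 -m inch '[[[0,0,0.5,0,0,0,5],[0,0,0.5,0,0,0,5],[0,0,1,0,0,0,5],[0,0,1,0,0,0,5]]]'
```

```text
t: 7.3
ee_pos: [583.2, 7.2, 120.6]
orientation: [-0.199, -3.135, 0.0]
ft_force: [0.3, -0.3, -2.6]
width: 24.0
grasp_force: 30.0
t: 7.7
ee_pos: [583.2, 7.2, 119.6]
orientation: [-0.199, -3.135, 0.0]
ft_force: [0.3, -0.3, -2.2]
width: 24.3
grasp_force: 30.0
```

```bash
python3 -m inch '[[[0,0,0.5,0,0,0,5],[0,0,1,0,0,0,5],[0,0,1.5,0,0,0,5],[0,0,2,0,0,0,5],[0,0,2.5,0,0,0,5],[0,0,2.5,0,0,0,5]]]'; python3 -m inch '[[[0,0,0.5,0,0,0,5],[0,0,1,0,0,0,5],[0,0,1.5,0,0,0,5],[0,0,2,0,0,0,5],[0,0,2.5,0,0,0,5],[0,0,2.5,0,0,0,5]]]'; python3 -m inch '[[[0,0,0.5,0,0,0,5],[0,0,1,0,0,0,5],[0,0,1.5,0,0,0,5],[0,0,2,0,0,0,5],[0,0,2.5,0,0,0,5],[0,0,2.5,0,0,0,5]]]'; python3 -m inch '[[[0,0,0.5,0,0,0,5],[0,0,1,0,0,0,5],[0,0,1.5,0,0,0,5],[0,0,2,0,0,0,5],[0,0,2.5,0,0,0,5],[0,0,2.5,0,0,0,5]]]'
```

```text
t: 8.3
ee_pos: [583.2, 7.2, 117.1]
orientation: [-0.199, -3.135, 0.0]
ft_force: [-0.2, 0.2, -2.7]
width: 24.0
grasp_force: 30.0
t: 8.9
ee_pos: [583.4, 7.2, 114.9]
orientation: [0.199, 3.135, 0.0]
ft_force: [-0.1, 0.2, 3.3]
width: 24.1
grasp_force: 30.0
t: 9.5
ee_pos: [583.3, 7.2, 112.1]
orientation: [0.199, 3.135, -0.0]
ft_force: [-0.9, 0.6, 2.1]
width: 24.1
grasp_force: 30.0
t: 10.1
ee_pos: [583.3, 7.2, 109.6]
orientation: [0.199, 3.135, 0.0]
ft_force: [-0.5, -0.6, 3.1]
width: 23.8
grasp_force: 30.0
```

```bash
python3 -m inch '[[[0,0,0.5,0,0,0,5],[0,0,1,0,0,0,5],[0,0,1.5,0,0,0,5],[0,0,2,0,0,0,5],[0,0,2.5,0,0,0,5],[0,0,2.5,0,0,0,5]]]'; python3 -m inch '[[[0,0,0.5,0,0,0,5],[0,0,1,0,0,0,5],[0,0,1.5,0,0,0,5],[0,0,2,0,0,0,5],[0,0,2,0,0,0,5]]]'; python3 -m inch '[[[0,0,0.25,0,0,0,5],[0,0,0.5,0,0,0,5],[0,0,0.5,0,0,0,5]]]';python3 -m inch '[[[0,0,0.2,0,0,0,5],[0,0,0.3,0,0,0,5],[0,0,0.3,0,0,0,5]]]'
```

```text
t: 10.7
ee_pos: [583.2, 7.2, 107.1]
orientation: [-0.199, -3.135, 0.0]
ft_force: [-0.3, 0.1, 1.9]
width: 23.9
grasp_force: 30.0
t: 11.2
ee_pos: [583.2, 7.2, 105.1]
orientation: [-0.199, -3.135, 0.0]
ft_force: [-0.4, 0.4, 1.9]
width: 23.5
grasp_force: 30.0
t: 11.5
ee_pos: [583.2, 7.2, 104.7]
orientation: [-0.199, -3.135, 0.0]
ft_force: [0.6, 0.6, 3.1]
width: 23.8
grasp_force: 30.0
t: 11.8
ee_pos: [583.2, 7.2, 104.4]
orientation: [0.199, 3.135, 0.0]
ft_force: [0.2, 0.1, 2.5]
width: 24.4
grasp_force: 30.0
```

```bash
python3 -m inch '[[[0,0,0.2,0,0,0,5],[0,0,0.3,0,0,0,5],[0,0,0.3,0,0,0,5]]]';python3 -m inch '[[[0,0,0.2,0,0,0,5],[0,0,0.3,0,0,0,5],[0,0,0.3,0,0,0,5]]]';python3 -m inch '[[[0,0,0.2,0,0,0,5],[0,0,0.2,0,0,0,5]]]'
```

```text
t: 12.1
ee_pos: [583.2, 7.2, 104.1]
orientation: [0.199, 3.135, -0.0]
ft_force: [-0.4, -0.3, 2.8]
width: 23.8
grasp_force: 30.0
t: 12.4
ee_pos: [583.2, 7.2, 103.8]
orientation: [0.199, 3.135, -0.0]
ft_force: [-0.0, -0.3, 2.4]
width: 23.8
grasp_force: 30.0
t: 12.6
ee_pos: [583.2, 7.2, 103.6]
orientation: [0.199, 3.135, -0.0]
ft_force: [0.6, -0.1, 2.3]
width: 23.8
grasp_force: 30.0
```

```bash
python3 -m inch '[[[0,0,0.2,0,0,0,5],[0,0,0.2,0,0,0,5]]]';python3 -m inch '[[[0,0,0.2,0,0,0,5],[0,0,0.2,0,0,0,5]]]'
```

```text
t: 12.8
ee_pos: [583.2, 7.2, 103.4]
orientation: [-0.199, -3.135, 0.0]
ft_force: [-0.4, -0.2, 3.3]
width: 23.8
grasp_force: 30.0
t: 13.0
ee_pos: [583.2, 7.2, 103.3]
orientation: [0.199, 3.135, 0.0]
ft_force: [-1.0, 1.4, 4.4]
width: 23.9
grasp_force: 30.0
```

```bash
python3 -m inch '[[[0,0,0.2,0,0,0,5],[0,0,0.2,0,0,0,5]]]'; python3 -c "
from workcell import status
o=status.get_obs();print(o['ee_pos'],o['ft_force'],o['moment'])"
```

```text
t: 13.2
ee_pos: [583.3, 7.2, 103.3]
orientation: [0.199, 3.135, -0.0]
ft_force: [-1.3, -0.5, 6.5]
width: 23.9
grasp_force: 30.0
[583.2832944    7.16522611 103.25912146] [-1.34395128 -0.51086126  6.51834161] [0.03019428 0.25632381 0.02160112]
```

```bash
python3 -m inch '[[[0,0,0.2,0,0,0,5],[0,0,0.2,0,0,0,5]]]';python3 -m inch '[[[0,0,0.15,0,0,0,5],[0,0,0.15,0,0,0,5]]]'; python3 -c "
from workcell import status
o=status.get_obs();print(o['ee_pos'],o['ft_force'],o['moment'],o['orientation'])"
```

```text
t: 13.4
ee_pos: [583.3, 7.2, 103.2]
orientation: [0.199, 3.135, -0.0]
ft_force: [-1.8, -0.0, 7.9]
width: 24.0
grasp_force: 30.0
t: 13.6
ee_pos: [583.3, 7.2, 103.1]
orientation: [0.199, 3.135, -0.0]
ft_force: [-1.7, -0.1, 8.5]
width: 23.6
grasp_force: 30.0
[583.2607984    7.1759407  103.08869552] [-1.68990567 -0.10758135  8.45964273] [-0.0525878   0.3733243   0.01871196] [ 1.98966899e-01  3.13515960e+00 -3.79562841e-05]
```

```bash
python3 -m inch '[[[0,0,0.2,0,0,0,5],[0,0,0.2,0,0,0,5],[0,0,0.2,0,0,0,5]]]';python3 -m inch '[[[0,0,0.2,0,0,0,5],[0,0,0.2,0,0,0,5],[0,0,0.2,0,0,0,5]]]'; python3 -c "
from workcell import status
o=status.get_obs();print(o['ee_pos'],o['ft_force'],o['moment'],o['orientation'])"
```

```text
t: 13.9
ee_pos: [583.3, 7.2, 103.0]
orientation: [0.199, 3.135, -0.0]
ft_force: [-1.6, -0.0, 9.3]
width: 23.7
grasp_force: 30.0
t: 14.2
ee_pos: [583.3, 7.2, 102.9]
orientation: [0.199, 3.135, 0.0]
ft_force: [-2.7, 0.2, 10.6]
width: 23.7
grasp_force: 30.0
[583.26914849   7.15288358 102.93133172] [-2.70256848  0.19885541 10.64765716] [0.02119395 0.47893593 0.01075477] [1.99096581e-01 3.13508620e+00 6.14869066e-07]
```

```bash
python3 -m inch '[[[0,0,0.15,0,0,0,5],[0,0,0.15,0,0,0,5],[0,0,0.15,0,0,0,5],[0,0,0.15,0,0,0,5],[0,0,0.15,0,0,0,5],[0,0,0.15,0,0,0,5],[0,0,0.15,0,0,0,5],[0,0,0.15,0,0,0,5]]]'; python3 - <<'E'
from h import *
from workcell import optics
d=optics.get_image("scene")
cv2.imwrite("pics/m5.png",crop(d,255,205,60,60,10))
E
```

```text
t: 15.0
ee_pos: [583.3, 7.2, 102.9]
orientation: [0.199, 3.135, 0.0]
ft_force: [-3.1, -0.5, 10.9]
width: 24.1
grasp_force: 30.0
```

View pics/m5.png

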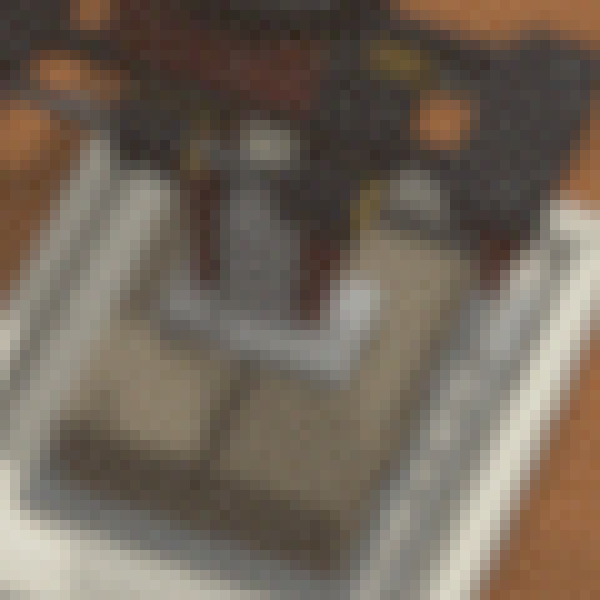

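The foot sits flat on the stone across the groove; its front edge runs (165,310)–(350,375). It was held at about 13.5 N for over 0.5 s. Now I lift it and go back.

```bash
python3 -m inch '[[[0,0,-2,0,0,0,5],[0,0,-6,0,0,0,5],[0,0,-12,0,0,0,5],[0,0,-25,0,0,0,5],[0,0,-40,0,0,0,5],[0,0,-48,0,0,0,5],[0,0,-48,0,0,0,5],[0,0,-48,0,0,0,5],[0,0,-48,0,0,0,5]]]'
python3 - <<'E'
from h import *
go(558.3,262.2,150,86.5)
E
```

```text
t: 15.95
ee_pos: [582.8, 7.2, 149.7]
orientation: [-0.199, -3.134, 0.0]
ft_force: [0.4, -0.7, -3.3]
width: 23.8
grasp_force: 30.0
shift [ 56.55 249.86  -0.29] turn [-0.0001 -0.0008 -0.0657]
```

```bash
python3 -m inch '[[[7,30,0,0,0,-0.066,5],[17,75,0,0,0,-0.066,5],[28,125,0,0,0,-0.066,5],[39,170,0,0,0,-0.066,5],[48,210,0,0,0,-0.066,5],[54,240,0,0,0,-0.066,5],[56.5,249.9,0,0,0,-0.066,5],[56.5,249.9,0,0,0,-0.066,5],[56.5,249.9,0,0,0,-0.066,5],[56.5,249.9,0,0,0,-0.066,5],[56.5,249.9,0,0,0,-0.066,5],[56.5,249.9,0,0,0,-0.066,5]]]'
python3 - <<'E'
from h import *
from workcell import optics
go(558.3,262.2,78,86.5)
d=optics.get_image("scene");np.savez("s3",**d)
cv2.imwrite("pics/m6.png",crop(d,335,195,60,60,10))
E
```

```text
t: 17.15
ee_pos: [559.0, 261.2, 150.1]
orientation: [0.098, 3.14, -0.0]
ft_force: [-0.1, -0.0, -2.2]
width: 23.8
grasp_force: 30.0
shift [ 0.79  0.94 72.15] turn [-0.0001  0.     -0.0011]
```

View pics/m6.png

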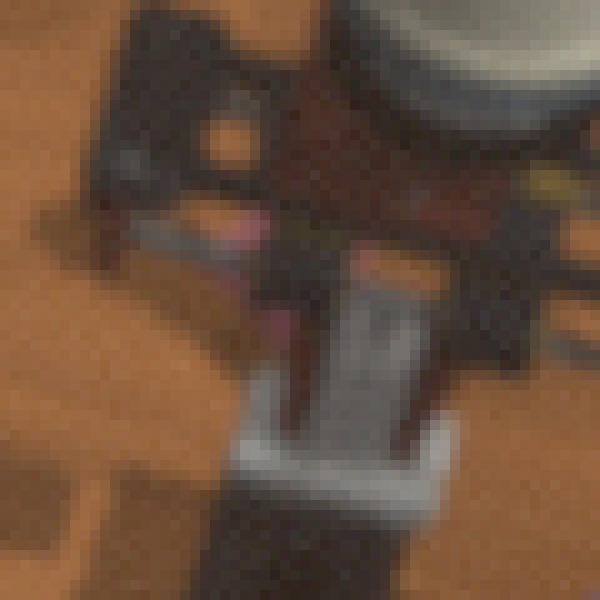

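The gauge hangs upright over the stand, with the foot's front edge at (235,450)–(430,510).

```bash
python3 -m inch '[[[0.4,0.3,20,0,0,0,5],[0.4,0.3,45,0,0,0,5],[0.4,0.3,60,0,0,0,5],[0.4,0.3,67,0,0,0,5],[0.4,0.3,70,0,0,0,5],[0.4,0.3,70,0,0,0,5]]]'
python3 - <<'E'
from h import *
go(558.3,262.2,76.2,86.5)
E
```

```text
t: 17.8
ee_pos: [558.6, 262.6, 80.2]
orientation: [0.096, 3.14, 0.0]
ft_force: [0.3, -0.1, -2.0]
width: 23.8
grasp_force: 30.0
shift [ 0.32 -0.42  4.03] turn [0.0001 0.0002 0.0002]
```

```bash
python3 -m inch '[[[0.3,-0.4,1.5,0,0,0,5],[0.3,-0.4,3,0,0,0,5],[0.3,-0.4,4,0,0,0,5],[0.3,-0.4,4,0,0,0,5]]]'; python3 -m inch '[[[0,0,0.2,0,0,0,5],[0,0,0.3,0,0,0,5],[0,0,0.3,0,0,0,5]]]'
```

```text
t: 18.2
ee_pos: [558.1, 262.2, 76.2]
orientation: [0.095, 3.14, 0.0]
ft_force: [-0.6, 0.0, -2.1]
width: 24.0
grasp_force: 30.0
t: 18.5
ee_pos: [558.1, 262.2, 75.9]
orientation: [0.095, 3.14, 0.0]
ft_force: [-0.2, -0.3, -1.4]
width: 24.2
grasp_force: 30.0
```

```bash
python3 -m inch '[[[0,0,0.2,0,0,0,5],[0,0,0.2,0,0,0,5]]]'; python3 -m inch '[[[0,0,0,0,0,0,30],[0,0,0,0,0,0,45],[0,0,0,0,0,0,60],[0,0,0,0,0,0,60],[0,0,0,0,0,0,60],[0,0,0,0,0,0,60]]]'
```

```text
t: 18.7
ee_pos: [558.1, 262.2, 75.9]
orientation: [0.095, 3.14, 0.0]
ft_force: [-1.9, -1.1, 2.4]
width: 23.9
grasp_force: 30.0
t: 19.3
ee_pos: [558.1, 262.1, 75.5]
orientation: [0.095, 3.14, -0.0]
ft_force: [1.3, 0.1, -0.2]
width: 52.7
grasp_force: 0.0
```

```bash
python3 -m inch '[[[0,0,-20,0,0,0,60],[0,0,-50,0,0,0,60],[0,0,-85,0,0,0,60],[0,0,-105,0,0,0,60],[0,0,-105,0,0,0,60],[0,0,-105,0,0,0,60]]]'
python3 - <<'E'
from h import *
go(478,-275.5,120,99.7)
E
```

```text
t: 19.9
ee_pos: [557.9, 262.1, 180.4]
orientation: [0.096, 3.14, 0.0]
ft_force: [0.2, -0.6, -0.4]
width: 52.8
grasp_force: 0.0
shift [  47.09 -541.46   60.29] turn [ 1.000e-04  3.000e-04 -2.301e-01]
```

```bash
python3 -m inch '[[[3,-35,0,0,0,-0.1,60],[7,-80,0,0,0,-0.23,60],[11,-130,0,0,0,-0.23,60],[15,-180,0,0,0,-0.23,60],[20,-230,0,0,0,-0.23,60],[24,-280,0,0,0,-0.23,60],[29,-330,0,0,0,-0.23,60],[33,-380,0,0,0,-0.23,60],[37,-430,0,0,0,-0.23,60],[42,-480,0,0,0,-0.23,60],[45,-520,0,0,0,-0.23,60],[47,-541.5,0,0,0,-0.23,60],[47,-541.5,0,0,0,-0.23,60],[47,-541.5,20,0,0,-0.23,60],[47,-541.5,40,0,0,-0.23,60],[47,-541.5,40,0,0,-0.23,60],[47,-541.5,40,0,0,-0.23,60]]]'
python3 - <<'E'
from h import *
from workcell import optics
go(478,-275.5,45,99.7)
d=optics.get_image("scene");e=optics.get_image("top");np.savez("s4",**d);np.savez("t4",**e)
cv2.imwrite("pics/m7.png",np.hstack([crop(d,345,220,50,50,8),cv2.resize(crop(d,160,165,50,50,8),(400,400))]))
E
```

```text
t: 21.6
ee_pos: [477.8, -274.2, 139.8]
orientation: [0.267, -3.128, -0.003]
ft_force: [-0.2, 0.2, 0.1]
width: 53.0
grasp_force: 0.0
shift [-0.17 -1.45 94.77] turn [ 0.0018 -0.0019  0.0008]
```

View pics/m7.png

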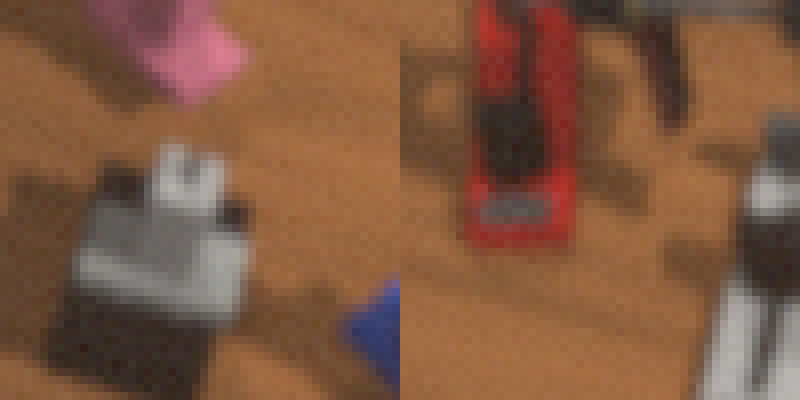

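The gauge is back upright in its stand, and the pin now sticks out above the barrel, tip near (185,152). The rider hasn't moved. Next I check the reading from the tail height.

```bash
python3 - <<'E'
from h import *
s=load("s4");t=load("t4")
print({h:proj(s,[558.1,262.2,100+h]).round(1).tolist() for h in(0,2,7,12,17)})
print({h:proj(t,[558.1,262.2,100+h]).round(1).tolist() for h in(0,2,7,12,17)})
g=cv2.cvtColor(s["frame"],cv2.COLOR_RGB2GRAY);g0=cv2.cvtColor(load("scene0")["frame"],cv2.COLOR_RGB2GRAY)
print(g[234:248,362:376]);print(g0[234:248,362:376])
print(cv2.cvtColor(t["frame"],cv2.COLOR_RGB2GRAY)[199:213,175:190]);print(cv2.cvtColor(load("top0")["frame"],cv2.COLOR_RGB2GRAY)[199:213,175:190])
E
```

```text
{0: [[368.7, 241.2]], 2: [[368.8, 240.9]], 7: [[369.1, 240.0]], 12: [[369.4, 239.0]], 17: [[369.7, 238.1]]}
{0: [[183.3, 205.0]], 2: [[183.2, 204.9]], 7: [[182.8, 204.8]], 12: [[182.5, 204.6]], 17: [[182.2, 204.5]]}
[[102 104 104 108 107 106 110 112 106 104 109 108 107 109]
 [104 105 106 107 110 108 110 108 110 104 107 106 107 112]
 [107 105 106 108 111 109 108 105 108 107 104 105 108 109]
 [105 104 105 113 120 117 115 110 107 107 104 105 103 111]
 [102 104 112 131 141 141 123 109 111 112 105 104 104 110]
 [100 100 115 137 157 152 128 115 124 131 125 111 107 114]
 [ 92  98 114 143 154 142 119 115 142 154 147 124 117 119]
 [ 75  90 123 151 157 138 113 123 156 170 158 131 120 120]
 [ 60  87 128 164 168 153 128 140 165 172 158 131 120 119]
 [ 56  95 138 168 176 165 152 156 171 170 149 119 111 116]
 [ 63  97 132 156 167 167 161 163 171 165 131 104  95 102]
 [ 68  92 114 129 143 148 154 157 163 153 112  77  75  84]
 [ 80  91 107 112 115 121 129 136 143 128  93  60  52  67]
 [ 88  95 105 103 104 104 112 115 116 112  77  59  55  68]]
[[ 97 103 107 106 107 108 110 108 107 104 104 106 114 110
[... 1835 characters left out ...]
1 125]
 [145 162 198 215 225 231 229 221 216 216 214 198 153 124 148]
 [148 166 198 203 221 232 232 230 229 230 230 216 158 110 123]
 [152 179 205 194 216 231 230 217 209 225 230 215 156 102 101]
 [156 183 205 194 215 231 230 201 192 223 230 214 154 101  97]
 [159 183 204 207 222 232 232 223 222 229 231 212 151 101  98]
 [134 171 204 216 227 234 234 234 233 233 231 204 141  99  98]
 [111 161 203 219 229 233 233 233 231 230 228 193 129  98 102]
 [108 161 203 217 214 201 186 178 173 171 170 147 114  99 105]
 [114 181 215 218 213 202 182 163 143 131 130 124 117 114 120]
 [115 183 215 216 215 215 209 201 194 190 186 163 139 136 138]
 [103 134 150 149 148 149 149 151 151 151 151 130 114 114 116]]
```

```bash
python3 -m inch '[[[-0.2,0,30,0,0,0,60],[-0.2,0,60,0,0,0,60],[-0.2,0,85,0,0,0,60],[-0.2,0,94,0,0,0,60],[-0.2,0,94,0,0,0,60],[-0.2,0,94,0,0,0,60]]]'
```

```text
t: 22.3
ee_pos: [479.2, -275.8, 47.7]
orientation: [-0.266, 3.129, -0.001]
ft_force: [-0.2, 0.2, 0.2]
width: 52.7
grasp_force: 0.0
```

Pin contact came at TCP height 115–117, and the foot seated at about 103.4. So the probe went in about 12–13 mm and the groove is about 7–8 mm deep: low post, the +x end. Now I grip the rider.

```bash
python3 -m inch '[[[0,0,2.5,0,0,0,60],[0,0,4,0,0,0,60],[0,0,4,0,0,0,40],[0,0,4,0,0,0,20],[0,0,4,0,0,0,10],[0,0,4,0,0,0,10],[0,0,4,0,0,0,10],[0,0,4,0,0,0,10]]]'
python3 - <<'E'
from h import *
from workcell import status
a=np.radians(9.7);p=status.get_obs()["ee_pos"]; go(p[0]+40*np.cos(a),p[1]+40*np.sin(a),p[2],99.7)
E
```

```text
t: 23.1
ee_pos: [478.9, -276.1, 42.8]
orientation: [-0.265, 3.129, -0.002]
ft_force: [0.4, -6.2, 0.6]
width: 27.8
grasp_force: 30.0
shift [-4.e+01  1.e-02  4.e-02] turn [-0.0012  0.001  -0.0002]
```

```bash
python3 -m inch '[[[-2,-0.5,0,0,0,0,10],[-6,-0.5,0,0,0,0,10],[-10,-0.5,0,0,0,0,10],[-15,-0.5,0,0,0,0,10],[-20,-0.5,0,0,0,0,10],[-20,-0.5,0,0,0,0,10]]]'
```

```text
t: 23.7
ee_pos: [499.6, -272.7, 42.8]
orientation: [-0.266, 3.129, -0.001]
ft_force: [2.3, -3.6, 1.6]
width: 28.0
grasp_force: 30.0
```

```bash
python3 -m inch '[[[-3,-0.5,0,0,0,0,10],[-7,-0.5,0,0,0,0,10],[-11,-0.5,0,0,0,0,10],[-15,-0.5,0,0,0,0,10],[-15,-0.5,0,0,0,0,10]]]'; python3 -m inch '[[[-2,0,0,0,0,0,10],[-4,0,0,0,0,0,10],[-6,0,0,0,0,0,10],[-6,0,0,0,0,0,10]]]'
```

```text
t: 24.2
ee_pos: [513.7, -270.3, 42.8]
orientation: [-0.266, 3.13, -0.0]
ft_force: [1.4, -1.1, 3.9]
width: 27.7
grasp_force: 30.0
t: 24.6
ee_pos: [519.1, -269.5, 42.8]
orientation: [-0.266, 3.13, 0.0]
ft_force: [-0.6, -3.2, 5.5]
width: 27.7
grasp_force: 30.0
```

```bash
python3 -m inch '[[[-1,0,-0.2,0,0,0,10],[-2,0,-0.3,0,0,0,10],[-2,0,-0.3,0,0,0,10]]]'; python3 -m inch '[[[-1,0,0,0,0,0,10],[-2,0,0,0,0,0,10],[-2,0,0,0,0,0,10]]]'; python3 -m inch '[[[-1,0,0,0,0,0,10],[-2,0,0,0,0,0,10],[-2,0,0,0,0,0,10]]]'
```

```text
t: 24.9
ee_pos: [520.9, -269.1, 42.8]
orientation: [0.265, -3.13, -0.0]
ft_force: [-1.8, -3.3, 3.6]
width: 27.9
grasp_force: 30.0
t: 25.2
ee_pos: [523.0, -268.8, 42.8]
orientation: [0.265, -3.13, -0.0]
ft_force: [0.2, -3.1, 3.0]
width: 28.0
grasp_force: 30.0
t: 25.5
ee_pos: [524.4, -268.5, 42.8]
orientation: [0.266, -3.129, -0.0]
ft_force: [-3.2, -4.6, 4.0]
width: 28.2
grasp_force: 30.0
```

```bash
python3 -m inch '[[[-0.7,-0.3,0,0,0,0,10],[-1.5,-0.3,0,0,0,0,10],[-1.5,-0.3,0,0,0,0,10]]]'; python3 -m inch '[[[-0.5,0,0,0,0,0,10],[-1,0,0,0,0,0,10],[-1,0,0,0,0,0,10]]]'
```

```text
t: 25.8
ee_pos: [524.6, -268.5, 42.7]
orientation: [0.266, -3.127, -0.002]
ft_force: [-8.1, -5.6, 7.5]
width: 27.9
grasp_force: 30.0
t: 26.1
ee_pos: [524.6, -268.5, 42.7]
orientation: [0.266, -3.125, -0.002]
ft_force: [-10.8, -7.7, 10.2]
width: 28.3
grasp_force: 30.0
```

The stop is reached at x = 524.6, with the force rising while the arm stays put. Next I release, rise and check.

```bash
python3 -m inch '[[[0,0,0,0,0,0,30],[0,0,0,0,0,0,50],[0,0,0,0,0,0,60],[0,0,0,0,0,0,60],[0,0,0,0,0,0,60]]]'; python3 -m inch '[[[0,0,-20,0,0,0,60],[0,0,-60,0,0,0,60],[0,0,-100,0,0,0,60],[0,0,-140,0,0,0,60],[60,0,-150,0,0,0,60],[110,0,-150,0,0,0,60],[150,0,-150,0,0,0,60],[150,0,-150,0,0,0,60],[150,0,-150,0,0,0,60],[150,0,-150,0,0,0,60]]]'
python3 - <<'E'
from h import *
from workcell import optics
d=optics.get_image("scene");e=optics.get_image("top")
cv2.imwrite("pics/m8.png",np.vstack([np.hstack([crop(d,165,172),crop(d,325,225)]),np.hstack([crop(e,322,196),crop(e,148,180)])]))
E
```

```text
t: 26.6
ee_pos: [527.5, -267.9, 42.6]
orientation: [0.266, -3.13, -0.001]
ft_force: [-0.5, 0.1, 0.1]
width: 52.1
grasp_force: 0.0
t: 27.6
ee_pos: [380.8, -294.0, 193.2]
orientation: [-0.266, 3.129, -0.001]
ft_force: [-0.2, -0.1, -0.4]
width: 52.4
grasp_force: 0.0
```

View pics/m8.png

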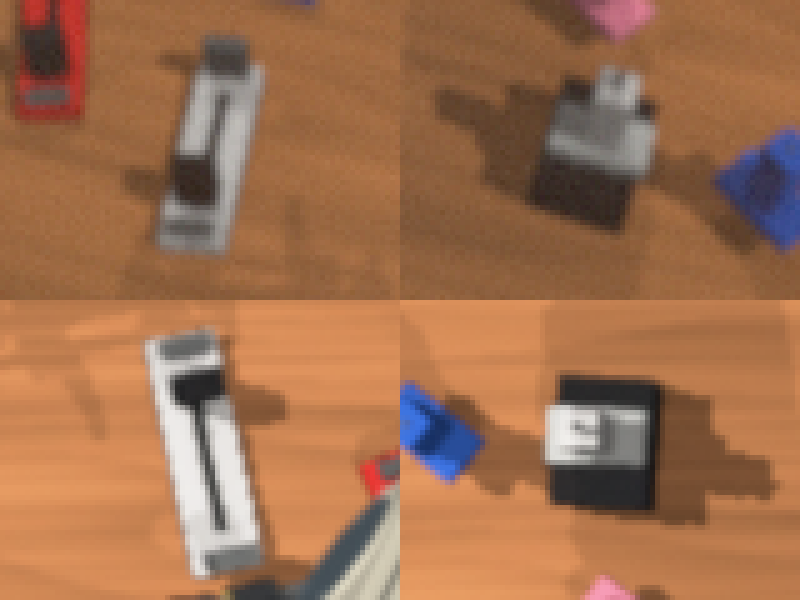

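The rider stands at the low-post end, at (193,178) in the scene crop and (198,385) in the top crop. The gauge sits flat in its stand with its pin out. I'm handing the job in.

```bash
python3 -c "
from workcell import ctrl
print(ctrl.close_job())"
```

```text
the job is handed in; nothing more can be done
None
```

The job is handed in, with no verdict returned: the groove is about 7–8 mm deep, so the rider is against the stop at the low-post end, and the gauge was seated at about 13.5 N for over half a second and is back in its stand with the pin still pushed in.

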